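# Close the wide snack canister with its pump lid and pump it tight

### The arm

A 7-joint arm with a two-finger parallel gripper is mounted at the origin on the work surface. World frame = base frame: x ahead of the robot, y to its left, z up, the work surface at z = 0. Lengths are in m, angles in degrees, forces in N, time in s.
With the tool pointing down it reaches from about 0.4 to 0.875 m from the base axis. Payload 4.4 kg.
Tool frame: the origin (TCP) lies midway between the tips of the shut fingers; the grasp point (between the pads) lies 19 mm behind it; z points along the fingers, y is the line along which they close (so a half turn about z gives the same grasp; the last joint's range is limited). The gripper opens to 85 mm and grips with 20 to 120 N. Pads are 22 mm wide; open, the fingers measure 114 mm over their backs; the gripper's body (76 mm by 85 mm) begins 54 mm behind the grasp point. The pads swing forward as they close: fully open they stand 13 mm farther back than shut.
Start: joints at [71.86, 36.005, 2.206, 86.941, -1.547, 57.084, -1.146], TCP at [0.161, -0.63, 0.231] pointing down, gripper open.
Joint ranges: [-175.42, 175.42], [-21.48, 121.26], [-71.46, 75.88], [10.55, 141.38], [-63.04, 243.04], [13.31, 113.54], [-168.57, 168.57]. Speed limits (degrees/s): [147.25, 147.25, 180, 180, 180, 180, 180].

### API

Orientations are given as a 3x3 rotation matrix whose columns are the frame's x, y, z axes.
In Python, from cell import get_state, capture, ticket gives the robot as it stands.
- The arm moves only by the tool send_rows, never from a script. Its argument "moves" is a list of rows, each an object with "angular": the turn, a rotation vector about the tool's x, y, z in rad, a list of three; "travel": the shift along the tool's x, y, z in mm, a list of three; "hand": the finger opening in mm, from 0 to 85.4. A call has 1 to 20 rows; each row is the pose to reach, as a shift and turn from the pose commanded when the call began, along the tool's axes at that moment; what a row does not reach only later rows make up. A row lasts 1/8 s, in which the tool goes at most 62.5 mm and 10.7 degrees, less where a joint would pass 70% of its speed; a pose out of reach is approached as far as the arm can. A call with a gripper value outside its range is refused whole. The fingers move at their own pace and stop on an object; "squeeze" is the grip in N (left out, the last holds). Time passes only in rows, so rows that repeat a pose let the fingers close. It gives the time, the measured TCP pose, the force, the opening and the grip force at its end, in the units of the state.
- get_state(): the state, without advancing time (a new reading comes with each control period).
- capture(name): name is "side" or "top" or "wrist"; returns a dict with "frame" (480x640x3 uint8, red, green, blue), "fx", "fy", "cx", "cy" (pixels), "dist_coeffs" ([k1, k2, p1, p2, k3] as OpenCV has them; the pictures are not rectified), "rvec" (rotation vector, rad) and "tvec" (3), from world to camera coordinates, as OpenCV has them. Camera axes: x right, y down, z forward; pixel columns grow to the right and rows downward; lengths in m; the calibration is good to about 2 mm. A picture is of the moment at which its call begins. There is no depth.
- ticket.close_job(): hands the job in; it is judged then, once.
The state is a dict: "time_s": time; "joint_positions": joint angles; "dq": joint speeds; "tau": joint torques, N m; "eef_pos": TCP position; "tcp_rot": TCP orientation; "contact_force": force on the tool from outside, world axes, zero at the start; "moment": the same for the moment, N m; "opening": opening from 0.0 (shut) to 1.0 (fully open); "gripper_force": force on a finger pad.
Only numpy, scipy, OpenCV 4.12 (cv2) and the standard library are available. Lean on these libraries where they do the work, as an engineer would, in place of code of your own. Each camera call takes 0.05 s, during which the arm holds its last target. There are 200 camera calls.

### The job

Put the pump lid that fits on the wide canister so that it sits flush on the rim. Then pump the air out with at least two full strokes: each time press the plunger down until it is firmly against its stop, hold it there about a second, and let it come all the way up again. Do not press hard enough to crack the ceramic, and leave the small canister, its lid and the other things where they are. In the end the wide canister stands upright, closed, with the plunger up.

Things in the scene. Friction and masses are not known exactly. Their poses are not given: they have to be found in the camera images.
- wide_canister: The wider of two open white ceramic canisters, a round loose jar of 0.65 kg: outer diameter 90 mm, inner diameter 82 mm (wall 4 mm), 110 mm tall, upright on the cabinet top. Origin: centre of its underside, z up; the rim is 110 mm above it. Pushing it aside or tipping it is wrong.
- small_canister: The narrower open white ceramic canister: outer diameter 68 mm, inner diameter 60 mm, 90 mm tall. Stays open where it is. Origin: centre of its underside.
- wide_lid: Brown bamboo lid with steel pump plunger. From below: white spigot dia 74 mm, 8 tall; disc dia 90, 8 thick; collar dia 48, 22 tall, the place to grip (16 to 38 mm above origin); then the plunger head. Origin: centre of spigot underside, z up. Fits the wide canister: seated, disc on the rim, spigot inside (4 mm play all round), origin 102 mm above the canister's. About 0.18 kg.
- wide_plunger: Plunger head of the wide lid: flat-topped steel disc dia 30 mm, 24 tall. Origin: centre of the head's underside, 38 mm above the lid's origin at rest, z up. Slides straight down into the lid against a spring: 2 N to start, 0.2 N more per mm, under 6 N until it meets its stop; let go, it springs back up to rest. It does not come out.
- wide_plunger_top (a point): Centre of the plunger's flat top, 24 mm above its origin (62 mm above the lid's origin at rest): press here. The stop is hidden in the lid, its depth unknown and different each time, 6 to 18 mm below rest; rubbery, giving about 2 mm at 20 N. Firmly against the stop means 12 to 25 N on the head; the ceramic is in danger above 35 N.
- small_lid: Brown bamboo lid with steel pump plunger. From below: white spigot dia 52 mm, 8 tall; disc dia 68, 8 thick; collar dia 40, 22 tall, the place to grip (16 to 38 mm above origin); then the plunger head. Origin: centre of spigot underside, z up. Fits only the small canister (falls into the wide one). Leave it alone.
- candy_box: Closed red plastic candy box, 206 mm (its y) by 186 mm (its x), 72 mm tall, fixed. Origin: centre of its underside.
- tumbler_a: Empty glass tumbler, diameter 72 mm, 100 mm tall, loose, to leave alone. Origin: centre of its underside.
- tumbler_b: The second, identical tumbler.
- toothpick_holder: White ceramic toothpick holder with toothpicks, diameter 46 mm, 68 mm tall over the sticks, to leave alone. Origin: centre of its underside.
Not all that is in view belongs to the job. Leave any purple look-alike of the wide_canister alone.

How it is judged:
By the outcome, as a careful person would: the job done as asked, in the order asked, and still so for the second after the job is handed in, with the robot touching nothing.
It also fails if it takes over 64 s, if anything falls off the work surface, if the arm or the gripper's body presses on something with over 40 N, if the wrist force passes 120 N, or if a joint passes its speed limit or range.

## Working session

There is one attempt and no reset: what is moved stays moved. The work goes in short steps, Python scripts to look and compute and a tool call to move; the robot and the scene stay as the last step left them, time stands still between calls to the robot, and variables do not carry over. Pictures are saved under pics/ and viewed, at most 10 in all, crops included, and the job is handed in when it is done.

Besides the shell and the picture viewer there is one more tool, called as name(argument=value, ...), one argument or row to a line, values as JSON. send_rows: Moves the arm, as the interface text tells. Its arguments: {"type":"object","properties":{"moves":{"type":"array","items":{"type":"object","properties":{"angular":{"type":"array","items":{"type":"number"}},"travel":{"type":"array","items":{"type":"number"}},"hand":{"type":"number"}}}},"squeeze":{"type":"number"}},"required":["moves"]}

```bash
mkdir -p pics
cat > h.py <<'E'
import numpy as np, cv2
from cell import get_state, capture, ticket
def grab(n,f):
    c=capture(n); cv2.imwrite('pics/'+f,c['frame'][:,:,::-1]); np.save('pics/'+f+'.npy',c,allow_pickle=True); return c
def load(f): return np.load('pics/'+f+'.npy',allow_pickle=True).item()
def ray(c,uv):
    K=np.array([[c['fx'],0,c['cx']],[0,c['fy'],c['cy']],[0,0,1.]])
    p=cv2.undistortPoints(np.array(uv,float).reshape(-1,1,2),K,np.array(c['dist_coeffs'],float)).reshape(-1,2)
    R=cv2.Rodrigues(np.array(c['rvec'],float))[0]; t=np.array(c['tvec'],float).ravel()
    return -R.T@t, np.c_[p,np.ones(len(p))]@R
def plane(c,uv,z):
    o,d=ray(c,uv); return o+d*((z-o[2])/d[:,2])[:,None]
def circ(P):
    A=np.c_[2*P[:,:2],np.ones(len(P))]; s=np.linalg.lstsq(A,(P[:,:2]**2).sum(1),rcond=None)[0]
    return s[:2],np.sqrt(s[2]+s[:2]@s[:2])
E
python3 - <<'E'
from h import *
for n in('top','side','wrist'):
    c=grab(n,n+'0.png'); print(n,ray(c,[[320,240]]))
s=get_state(); print(s['eef_pos'],s['tcp_rot'],s['contact_force'],s['opening'])
E
```

```text
top (array([0.43609366, 0.02307716, 1.12532395]), array([[ 0.1676338 ,  0.01430733, -0.98584097]]))
side (array([ 0.39801588, -0.55157054,  0.72300629]), array([[ 0.23008251,  0.64732272, -0.72668749]]))
wrist (array([ 0.23441975, -0.61061177,  0.37405613]), array([[-0.2755072 , -0.08910923, -0.95735742]]))
[ 0.16120013 -0.62919645  0.23061216] [[ 9.68726100e-01  2.48132189e-01 -3.99975065e-04]
 [ 2.48132509e-01 -9.68725079e-01  1.40701584e-03]
 [-3.83399552e-05 -1.46225979e-03 -9.99998930e-01]] [-0.37308212 -0.49235609  0.73912763] 1.001102626608615
```

View pics/top0.png

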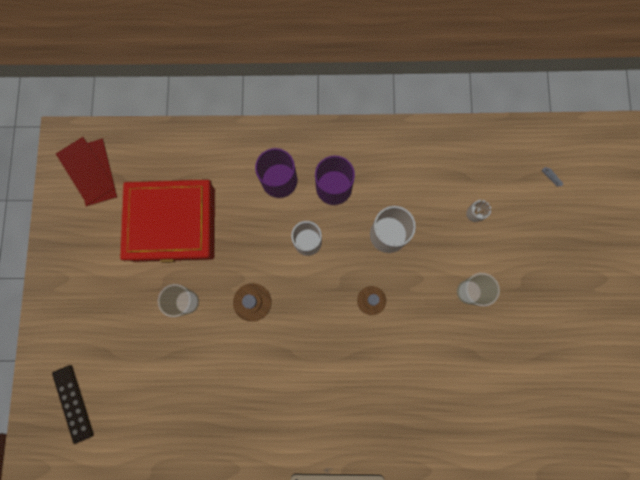

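View pics/side0.png

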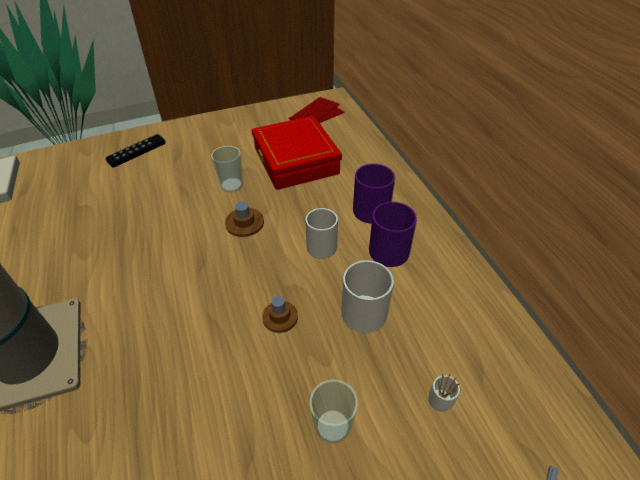

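Top view: wide lid at (252,302), small lid (372,300), wide canister rim about (394,228), purple decoys at (276,172) and (335,180). The side view shows the wide lid at (244,220), its plunger at (242,208), and the canister rim at (367,280).

Run:
```python
from h import *
def hsv(c): return cv2.cvtColor(c['frame'],cv2.COLOR_RGB2HSV)
def comp(m,seed,win):
    k=np.zeros_like(m); x,y=seed; k[y-win:y+win,x-win:x+win]=m[y-win:y+win,x-win:x+win]
    n,l,s,ce=cv2.connectedComponentsWithStats(k.astype(np.uint8)); i=1+np.argmax(s[1:,4]); return (l==i),s[i],ce[i]
T,S=load('top0.png'),load('side0.png')
out={}
for n,c,head,can in(('top',T,(250,302),(394,228)),('side',S,(242,211),(367,295))):
    h=hsv(c); sat=h[:,:,1].astype(int)
    print(n,'samples head',h[head[1],head[0]],'table',h[head[1]+40,head[0]],'disc',h[head[1]+(11 if n=='top' else 14),head[0]+4], 'wall',h[can[1],can[0]])
    m,s,ce=comp((sat<70),head,18); print(' head',s,ce); out[n+'h']=(m,ce)
    m,s,ce=comp((sat<70),can,50); print(' can',s,ce); out[n+'c']=m
    # disc: dark wrt table
    d=head if n=='top' else (head[0]+2,head[1]+10)
    b=cv2.Canny(c['frame'],60,150)
vis=[]
for n,c,(x,y) in(('t',T,(252,302)),('t',T,(394,228)),('s',S,(244,216)),('s',S,(367,295))):
    r=c['frame'][y-45:y+45,x-45:x+45,::-1]; vis.append(cv2.resize(r,(390,290) if 0 else (290,290),interpolation=cv2.INTER_CUBIC))
cv2.imwrite('pics/z.png',np.vstack([np.hstack(vis[:2]),np.hstack(vis[2:])]))
# canister rim from outer contour, top view: upper hull; fit circle to plane z=.11 using far-side pts
m=out['topc'].astype(np.uint8); cs=max(cv2.findContours(m,0,1)[0],key=len).reshape(-1,2)
P=plane(T,cs,.11); g=P[:,:2]; 
from scipy.optimize import least_squares
c0=plane(T,[[394,226]],.11)[0,:2]
for it in range(6):
    r=np.linalg.norm(g-c0,axis=1); k=abs(r-.045)<(.012 if it<3 else .004); c0,R=circ(P[k])
    print('rim top',c0,R,k.sum(),len(k))
m=out['sidec'].astype(np.uint8); cs=max(cv2.findContours(m,0,1)[0],key=len).reshape(-1,2)
P=plane(S,cs,.11); g=P[:,:2]
for it in range(6):
    r=np.linalg.norm(g-c0,axis=1); k=abs(r-.045)<(.012 if it<3 else .004); c1,R=circ(P[k])
print('rim side',c1,R,k.sum(),len(k))
print('head top-plane',plane(T,[out['toph'][1]],.062),plane(S,[out['sideh'][1]],.05))
```

```text
top samples head [116  20 102] table [ 15 107 136] disc [ 14 157  86] wall [ 90   3 156]
 head [242 294  15  15 168] [248.73214286 301.04166667]
 can [ 370  205   46   48 1669] [392.25404434 228.4475734 ]
side samples head [60  9 59] table [ 19 145 130] disc [ 14 198  58] wall [ 30  32 119]
 head [235 201  14  17 187] [241.82352941 209.07486631]
 can [ 342  260   52   73 3082] [365.94419208 295.35204413]
rim top [ 0.63684956 -0.12123842] 0.04802263592186935 104 130
rim top [ 0.63537187 -0.12017771] 0.04901451328930546 116 130
rim top [ 0.63435222 -0.11935205] 0.0497024708110303 128 130
rim top [ 0.63483719 -0.11985554] 0.045889816822703794 49 130
rim top [ 0.63617037 -0.1212102 ] 0.04626550953040537 55 130
rim top [ 0.63778203 -0.12207122] 0.04629781233454013 63 130
rim side [ 0.63826185 -0.12522205] 0.04491130462202229 76 189
head top-plane [[0.47857377 0.19783378 0.062     ]] [[0.47749909 0.2003395  0.05      ]]
```

View pics/z.png

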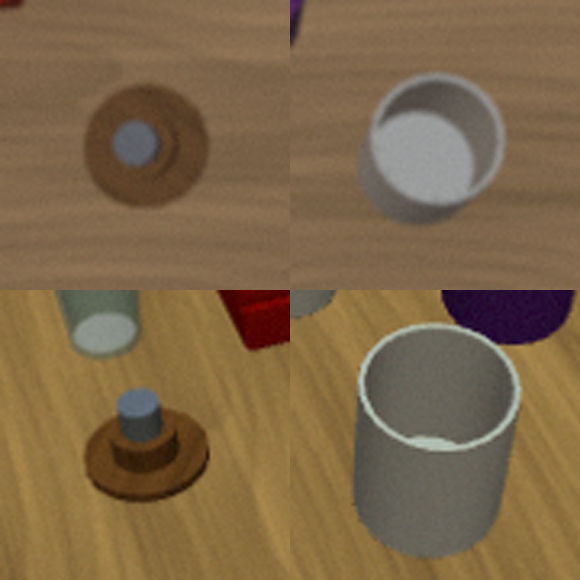

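The crops show the wide lid upright on its spigot, with the collar and head centred. The canister stands upright and the two cameras agree on its centre, about (0.638, -0.124). I'm moving above the lid for a closer look.

send_rows(
  moves=[
    {"travel": [362, -247, 0], "angular": [0, 0, 0.251], "hand": 85},
    {"travel": [362, -247, 0], "angular": [0, 0, 0.251], "hand": 85},
    {"travel": [362, -247, 0], "angular": [0, 0, 0.251], "hand": 85},
    {"travel": [362, -247, 0], "angular": [0, 0, 0.251], "hand": 85},
    {"travel": [362, -247, 0], "angular": [0, 0, 0.251], "hand": 85},
    {"travel": [362, -247, 0], "angular": [0, 0, 0.251], "hand": 85},
    {"travel": [362, -247, 0], "angular": [0, 0, 0.251], "hand": 85},
    {"travel": [512, -723, 20], "angular": [0, 0, 0.251], "hand": 85},
    {"travel": [512, -723, 20], "angular": [0, 0, 0.251], "hand": 85},
    {"travel": [512, -723, 20], "angular": [0, 0, 0.251], "hand": 85},
    {"travel": [512, -723, 20], "angular": [0, 0, 0.251], "hand": 85},
    {"travel": [512, -723, 20], "angular": [0, 0, 0.251], "hand": 85},
    {"travel": [512, -723, 20], "angular": [0, 0, 0.251], "hand": 85},
    {"travel": [512, -723, 20], "angular": [0, 0, 0.251], "hand": 85},
    {"travel": [512, -723, 20], "angular": [0, 0, 0.251], "hand": 85},
    {"travel": [512, -723, 20], "angular": [0, 0, 0.251], "hand": 85},
    {"travel": [512, -723, 20], "angular": [0, 0, 0.251], "hand": 85},
    {"travel": [512, -723, 20], "angular": [0, 0, 0.251], "hand": 85},
  ],
  squeeze=40,
)

```text
time_s: 2.4
eef_pos: [0.4781, 0.1957, 0.2113]
tcp_rot: [[1.0, -0.003, -0.0], [-0.003, -1.0, -0.001], [-0.0, 0.001, -1.0]]
contact_force: [0.3, -0.4, 0.2]
opening: 0.996
gripper_force: 0.0
```

Run:
```python
from h import *
s=get_state(); print(s['time_s'],s['eef_pos'],s['tcp_rot'],s['contact_force'],s['joint_positions'])
c=grab('wrist','w1.png')
```

```text
2.4 [0.4780639  0.19570366 0.21132855] [[ 9.99994753e-01 -3.23373415e-03 -1.89936289e-04]
 [-3.23393110e-03 -9.99994224e-01 -1.04594734e-03]
 [-1.86552876e-04  1.04655609e-03 -9.99999435e-01]] [ 0.33148281 -0.41622422  0.19511905] [ -27.34570436   26.64863395    2.77435677  109.42517849   -1.71916523
   44.00108576 -113.81338559]
```

View pics/w1.png

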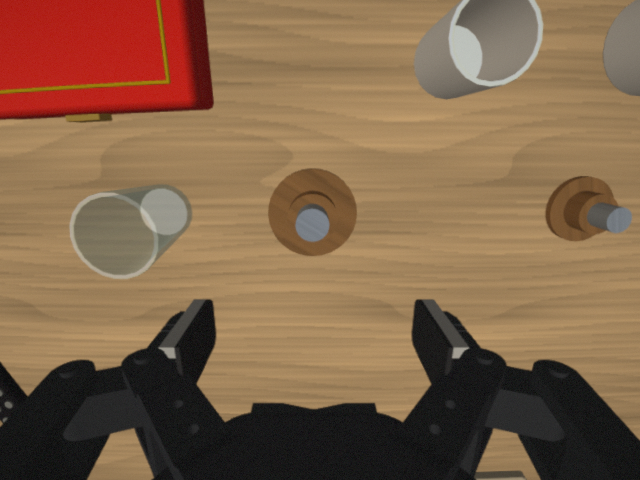

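The wrist view shows the wide lid's disc at (312,212) and its head at (312,225), between the open fingers and free of its neighbours. I'll refine the centre.

Run:
```python
from h import *
c=load('w1.png'); f=c['frame']; h=cv2.cvtColor(f,cv2.COLOR_RGB2HSV).astype(int)
def big(m,x0,x1,y0,y1):
    k=np.zeros(m.shape,np.uint8); k[y0:y1,x0:x1]=m[y0:y1,x0:x1]
    k=cv2.morphologyEx(k,cv2.MORPH_OPEN,np.ones((3,3),np.uint8))
    return cv2.convexHull(max(cv2.findContours(k,0,1)[0],key=cv2.contourArea)).reshape(-1,2)
for p in[(312,230),(312,200),(280,212),(250,212),(312,180)]: print(p,h[p[1],p[0]])
hd=big((h[:,:,1]<70),290,335,195,250); print('head',cv2.boundingRect(hd),circ(plane(c,hd,.062)))
dk=big((h[:,:,2]<125)|(h[:,:,1]<70),255,372,155,268); print('disc',cv2.boundingRect(dk),circ(plane(c,dk,.016)))
```

```text
(312, 230) [108  23 133]
(312, 200) [ 16 150 124]
(280, 212) [ 15 149 118]
(250, 212) [ 16 105 165]
(312, 180) [ 16 152 111]
head (295, 204, 35, 38) (array([0.48076717, 0.19711932]), np.float64(0.01599186736186909))
disc (269, 169, 87, 87) (array([0.47947039, 0.19707043]), np.float64(0.044487006667399756))
```

send_rows(
  moves=[
    {"travel": [1.5, 0, 60], "angular": [0, 0, 0], "hand": 85},
    {"travel": [1.5, 0, 110], "angular": [0, 0, 0], "hand": 85},
    {"travel": [1.5, 0, 125], "angular": [0, 0, 0], "hand": 85},
    {"travel": [1.5, 0, 125], "angular": [0, 0, 0], "hand": 85},
  ],
)

```text
time_s: 2.95
eef_pos: [0.4796, 0.1969, 0.0863]
tcp_rot: [[1.0, -0.002, -0.001], [-0.002, -1.0, -0.001], [-0.001, 0.001, -1.0]]
contact_force: [-0.6, 0.1, 0.4]
opening: 0.993
gripper_force: 0.0
```

send_rows(
  moves=[
    {"travel": [0, 0, 50], "angular": [0, 0, 0], "hand": 85},
    {"travel": [0, 0, 71], "angular": [0, 0, 0], "hand": 85},
    {"travel": [0, 0, 71], "angular": [0, 0, 0], "hand": 85},
    {"travel": [0, 0, 71], "angular": [0, 0, 0], "hand": 55},
    {"travel": [0, 0, 71], "angular": [0, 0, 0], "hand": 40},
    {"travel": [0, 0, 71], "angular": [0, 0, 0], "hand": 40},
    {"travel": [0, 0, 71], "angular": [0, 0, 0], "hand": 40},
    {"travel": [0, 0, 71], "angular": [0, 0, 0], "hand": 40},
  ],
  squeeze=40,
)

```text
time_s: 3.95
eef_pos: [0.4805, 0.1981, 0.0171]
tcp_rot: [[1.0, -0.0, 0.003], [-0.0, -1.0, 0.001], [0.003, -0.001, -1.0]]
contact_force: [-0.9, -0.7, 7.5]
opening: 0.549
gripper_force: 39.9
```

send_rows(
  moves=[
    {"travel": [0, 0, -30], "angular": [0, 0, 0], "hand": 40},
    {"travel": [0, 0, -80], "angular": [0, 0, 0], "hand": 40},
    {"travel": [0, 0, -135], "angular": [0, 0, 0], "hand": 40},
    {"travel": [0, 0, -185], "angular": [0, 0, 0], "hand": 40},
    {"travel": [20, 42, -185], "angular": [0, 0, 0], "hand": 40},
    {"travel": [47, 95, -185], "angular": [0, 0, 0], "hand": 40},
    {"travel": [74, 150, -185], "angular": [0, 0, 0], "hand": 40},
    {"travel": [101, 205, -185], "angular": [0, 0, 0], "hand": 40},
    {"travel": [128, 260, -185], "angular": [0, 0, 0], "hand": 40},
    {"travel": [150, 304, -185], "angular": [0, 0, 0], "hand": 40},
    {"travel": [158, 321, -185], "angular": [0, 0, 0], "hand": 40},
    {"travel": [158, 321, -185], "angular": [0, 0, 0], "hand": 40},
    {"travel": [158, 321, -185], "angular": [0, 0, 0], "hand": 40},
  ],
)

```text
time_s: 5.58
eef_pos: [0.6366, -0.1204, 0.2003]
tcp_rot: [[1.0, 0.002, -0.001], [0.002, -1.0, 0.002], [-0.001, -0.002, -1.0]]
contact_force: [-0.2, 0.7, -3.0]
opening: 0.549
gripper_force: 42.7
```

Run:
```python
from h import *
s=get_state(); print(s['time_s'],s['eef_pos'],s['tcp_rot'],s['contact_force'],s['opening'])
a=grab('side','s2.png')['frame'];b=grab('wrist','w2.png')['frame'];t=grab('top','t2.png')['frame']
m=np.hstack([cv2.resize(a[150:390,230:470],(400,400)),cv2.resize(b,(400,400))]); cv2.imwrite('pics/m2.png',m[:,:,::-1])
```

```text
5.575 [ 0.63664133 -0.12037709  0.20025139] [[ 0.99999646  0.00240692 -0.00113156]
 [ 0.00240939 -0.9999947   0.00218868]
 [-0.00112628 -0.0021914  -0.99999696]] [-0.15862539  0.69251524 -2.97999527] 0.5486177712072994
```

View pics/m2.png

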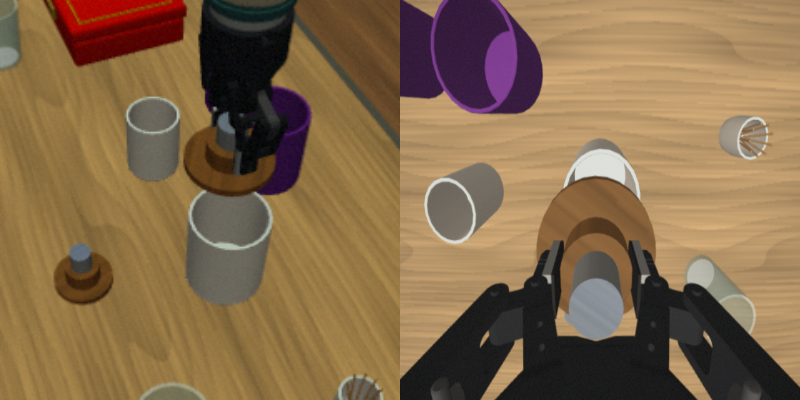

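The side crop shows the lid held level just above the wide canister; the wrist view shows the collar centred between the pads, with the canister rim visible behind the disc. I'll refine the lid and rim centres.

Run:
```python
from h import *
from scipy.optimize import least_squares
def fit(P,c0,R=.045):
    r=least_squares(lambda c:np.linalg.norm(P[:,:2]-c,axis=1)-R,c0,loss='soft_l1',f_scale=.001)
    return r.x.round(4),(abs(r.fun)).mean().round(5),len(P)
def cont(c,m,x0,x1,y0,y1):
    k=np.zeros(m.shape,np.uint8); k[y0:y1,x0:x1]=m[y0:y1,x0:x1]
    k=cv2.morphologyEx(k,cv2.MORPH_CLOSE,np.ones((3,3),np.uint8))
    return max(cv2.findContours(k,0,1)[0],key=cv2.contourArea).reshape(-1,2).astype(float)
g=np.array([.638,-.123])
for n,(x,y) in(('top0.png',(394,228)),('side0.png',(367,295))):
    c=load(n); sat=cv2.cvtColor(c['frame'],cv2.COLOR_RGB2HSV)[:,:,1]
    P=plane(c,cont(c,sat<70,x-50,x+50,y-50,y+50),.11); o=ray(c,[[0,0]])[0][:2]
    d=(g-o)/np.linalg.norm(g-o); v=P[:,:2]-g; k=(v@d>0.0)&(abs(np.linalg.norm(v,axis=1)-.045)<.01)
    print(n,fit(P[k],g),circ(P[k]))
c=load('w2.png'); h=cv2.cvtColor(c['frame'],cv2.COLOR_RGB2HSV).astype(int)
m=(h[:,:,0]<25)&(h[:,:,1]>128)
q=cont(c,m,190,450,190,400); P=plane(c,q,.1992); e=np.array([.636,-.1204])
k=(q[:,1]<290)&(q[:,1]>195)&(abs(np.linalg.norm(P[:,:2]-e,axis=1)-.045)<.008)
print('lid',fit(P[k],e),circ(P[k]),cv2.boundingRect(q.astype(np.int32)))
# wrist rim: bright
m=(h[:,:,1]<40)&(h[:,:,2]>185); q=cont(c,m,250,400,165,240); P=plane(c,q,.11)
k=(P[:,0]>.66)&(abs(np.linalg.norm(P[:,:2]-g,axis=1)-.045)<.006); print('rimW',fit(P[k],g),k.sum(),cv2.boundingRect(q.astype(np.int32)))
```

```text
top0.png (array([ 0.6409, -0.124 ]), np.float64(0.00055), 61) (array([ 0.64069765, -0.12390655]), np.float64(0.04514771220943787))
side0.png (array([ 0.6385, -0.1256]), np.float64(0.0007), 61) (array([ 0.63928774, -0.12432985]), np.float64(0.04380989081262964))
lid (array([ 0.6356, -0.1198]), np.float64(0.0003), 236) (array([ 0.63671106, -0.1198271 ]), np.float64(0.04410703456907421)) (219, 213, 190, 163)
rimW (array([ 0.6396, -0.1253]), np.float64(0.00122), 170) 170 (262, 179, 122, 61)
```

send_rows(
  moves=[
    {"travel": [2.5, 4, 15], "angular": [0, 0, 0], "hand": 40},
    {"travel": [2.5, 4, 40], "angular": [0, 0, 0], "hand": 40},
    {"travel": [2.5, 4, 60], "angular": [0, 0, 0], "hand": 40},
    {"travel": [2.5, 4, 64], "angular": [0, 0, 0], "hand": 40},
    {"travel": [2.5, 4, 64], "angular": [0, 0, 0], "hand": 40},
    {"travel": [2.5, 4, 64], "angular": [0, 0, 0], "hand": 40},
  ],
)

```text
time_s: 6.48
eef_pos: [0.6405, -0.1274, 0.1372]
tcp_rot: [[1.0, -0.0, 0.002], [-0.0, -1.0, -0.0], [0.002, 0.0, -1.0]]
contact_force: [-0.4, -0.1, -1.7]
opening: 0.545
gripper_force: 42.7
```

Run:
```python
from h import *
a=grab('side','s3.png')['frame']; s1=get_state(); t=grab('top','t3.png')['frame']; s2=get_state(); capture('wrist'); s3=get_state()
for s in(s1,s2,s3): print(s['time_s'],s['eef_pos'].round(4) if hasattr(s['eef_pos'],'round') else s['eef_pos'])
m=np.hstack([cv2.resize(a[200:350,290:440],(400,400)),cv2.resize(t[150:300,320:470],(400,400))]); cv2.imwrite('pics/m3.png',m[:,:,::-1])
# disc edges vs. can edges in side view: row-wise extents
h=cv2.cvtColor(a,cv2.COLOR_RGB2HSV).astype(int)
for y in range(225,335,6):
    br=np.where((h[y,300:440,0]<25)&(h[y,300:440,1]>160)&(h[y,300:440,2]<120))[0]+300; w=np.where(h[y,300:440,1]<60)[0]+300
    print(y,br[[0,-1]] if len(br) else '',len(br),w[[0,-1]] if len(w) else '')
```

```text
6.525 [ 0.6405 -0.1274  0.1373]
6.575 [ 0.6404 -0.1274  0.1372]
6.625 [ 0.6403 -0.1274  0.1371]
225  0 [306 396]
231 [359 359] 1 [306 391]
237  0 [307 388]
243  0 [307 390]
249  0 [307 393]
255 [352 360] 8 [312 400]
261 [346 360] 15 [362 395]
267 [343 378] 22 [365 393]
273 [343 394] 34 [372 386]
279 [345 393] 35 [343 382]
285 [349 389] 41 [343 392]
291 [358 382] 25 [343 390]
297  0 [342 389]
303  0 [342 388]
309  0 [342 387]
315  0 [342 386]
321  0 [344 384]
327  0 [350 380]
333  0
```

View pics/m3.png

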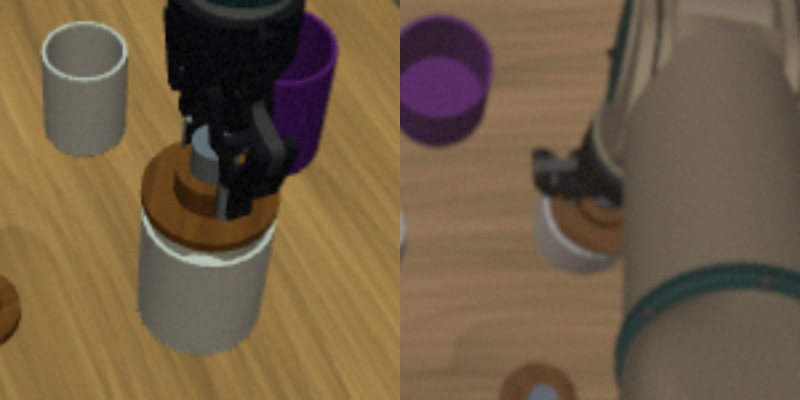

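The side crop shows the disc (columns 343–394) over the rim (343–392). I'll correct y by about 2 mm and lower the lid to the rim.

send_rows(
  moves=[
    {"travel": [-0.5, -2, 3], "angular": [0, 0, 0], "hand": 40},
    {"travel": [-0.5, -2, 6], "angular": [0, 0, 0], "hand": 40},
    {"travel": [-0.5, -2, 10], "angular": [0, 0, 0], "hand": 40},
    {"travel": [-0.5, -2, 14], "angular": [0, 0, 0], "hand": 40},
    {"travel": [-0.5, -2, 16.5], "angular": [0, 0, 0], "hand": 40},
    {"travel": [-0.5, -2, 17.5], "angular": [0, 0, 0], "hand": 40},
    {"travel": [-0.5, -2, 17.5], "angular": [0, 0, 0], "hand": 40},
  ],
)

```text
time_s: 7.5
eef_pos: [0.6393, -0.1253, 0.1192]
tcp_rot: [[1.0, -0.0, 0.0], [-0.0, -1.0, -0.0], [0.0, 0.0, -1.0]]
contact_force: [-1.8, 0.6, 1.9]
opening: 0.545
gripper_force: 43.2
```

send_rows(
  moves=[
    {"travel": [0, 0, 0.5], "angular": [0, 0, 0], "hand": 40},
    {"travel": [0, 0, 0.8], "angular": [0, 0, 0], "hand": 40},
    {"travel": [0, 0, 0.8], "angular": [0, 0, 0], "hand": 40},
  ],
)

```text
time_s: 7.88
eef_pos: [0.6394, -0.1253, 0.1192]
tcp_rot: [[1.0, -0.0, 0.0], [-0.0, -1.0, -0.0], [0.0, 0.0, -1.0]]
contact_force: [-3.0, 0.1, 7.3]
opening: 0.549
gripper_force: 43.5
```

send_rows(
  moves=[
    {"travel": [0, 0, -0.6], "angular": [0, 0, 0], "hand": 52},
    {"travel": [0, 0, -0.6], "angular": [0, 0, 0], "hand": 62},
    {"travel": [0, 0, -0.6], "angular": [0, 0, 0], "hand": 75},
    {"travel": [0, 0, -0.6], "angular": [0, 0, 0], "hand": 80},
    {"travel": [0, 0, -15], "angular": [0, 0, 0], "hand": 80},
    {"travel": [0, 0, -50], "angular": [0, 0, 0], "hand": 80},
    {"travel": [0, 0, -85], "angular": [0, 0, 0], "hand": 80},
    {"travel": [0, 0, -85], "angular": [0, 0, 0], "hand": 0},
    {"travel": [0, 0, -85], "angular": [0, 0, 0], "hand": 0},
    {"travel": [0, 0, -85], "angular": [0, 0, 0], "hand": 0},
    {"travel": [0, 0, -85], "angular": [0, 0, 0], "hand": 0},
    {"travel": [0, 0, -85], "angular": [0, 0, 0], "hand": 0},
  ],
)

```text
time_s: 9.38
eef_pos: [0.6391, -0.1252, 0.2024]
tcp_rot: [[1.0, -0.0, -0.001], [-0.0, -1.0, 0.0], [-0.001, -0.0, -1.0]]
contact_force: [0.3, -0.4, -0.5]
opening: -0.001
gripper_force: 0.0
```

Run:
```python
from h import *
a=grab('side','s4.png')['frame'];c=grab('wrist','w4.png');b=c['frame']; s=get_state(); print(s['time_s'],s['eef_pos'],s['contact_force'],s['opening'])
m=np.hstack([cv2.resize(a[200:350,290:440],(400,400)),cv2.resize(b,(400,400))]); cv2.imwrite('pics/m4.png',m[:,:,::-1])
h=cv2.cvtColor(b,cv2.COLOR_RGB2HSV).astype(int)
k=((h[:,:,0]<25)&(h[:,:,1]>128)).astype(np.uint8); k[:130]=0;k[420:]=0;k[:,:180]=0;k[:,460:]=0
q=cv2.convexHull(max(cv2.findContours(k,0,1)[0],key=cv2.contourArea)).reshape(-1,2)
print(cv2.boundingRect(q)); P=plane(c,q,.118); P=P[P[:,0]>.645]; print('disc',circ(P),len(P))
```

```text
9.475 [ 0.6392305  -0.12527228  0.20270649] [-0.28770685 -0.9639477  -0.12893687] -0.004036140608360851
(250, 187, 128, 114)
disc (array([ 0.63836549, -0.12493367]), np.float64(0.044317232592768936)) 24
```

View pics/m4.png

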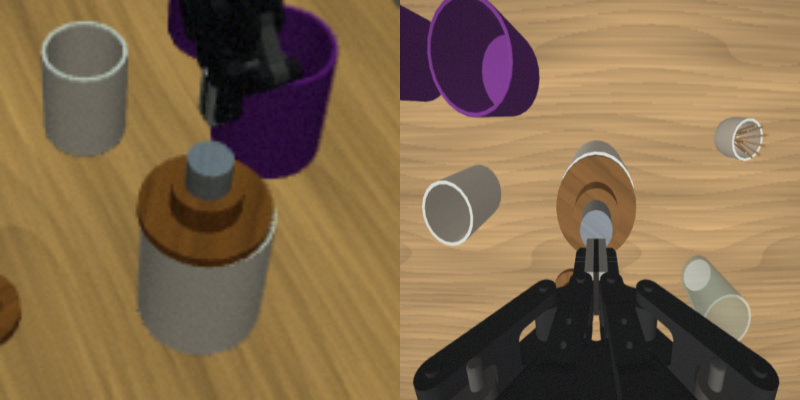

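The crops show the lid flush on the rim all round with the plunger up under the shut fingers. The disc centre fits at (0.638, -0.125), so I can press now.

send_rows(
  moves=[
    {"travel": [-1, 0, 20], "angular": [0, 0, 0], "hand": 0},
    {"travel": [-1, 0, 34], "angular": [0, 0, 0], "hand": 0},
    {"travel": [-1, 0, 38], "angular": [0, 0, 0], "hand": 0},
    {"travel": [-1, 0, 42], "angular": [0, 0, 0], "hand": 0},
    {"travel": [-1, 0, 44], "angular": [0, 0, 0], "hand": 0},
    {"travel": [-1, 0, 44], "angular": [0, 0, 0], "hand": 0},
  ],
)

```text
time_s: 10.22
eef_pos: [0.6383, -0.1253, 0.1594]
tcp_rot: [[1.0, -0.0, 0.0], [-0.0, -1.0, -0.0], [0.0, 0.0, -1.0]]
contact_force: [-1.2, 0.5, 3.5]
opening: 0.002
gripper_force: 1.3
```

send_rows(
  moves=[
    {"travel": [0, 0, 1], "angular": [0, 0, 0], "hand": 0},
    {"travel": [0, 0, 2], "angular": [0, 0, 0], "hand": 0},
    {"travel": [0, 0, 2], "angular": [0, 0, 0], "hand": 0},
  ],
)

```text
time_s: 10.6
eef_pos: [0.6384, -0.1253, 0.1571]
tcp_rot: [[1.0, -0.0, 0.0], [-0.0, -1.0, -0.0], [0.0, 0.0, -1.0]]
contact_force: [-1.8, -0.3, 3.0]
opening: 0.003
gripper_force: 1.6
```

send_rows(
  moves=[
    {"travel": [0, 0, 1], "angular": [0, 0, 0], "hand": 0},
    {"travel": [0, 0, 1], "angular": [0, 0, 0], "hand": 0},
  ],
)

```text
time_s: 10.85
eef_pos: [0.6384, -0.1253, 0.156]
tcp_rot: [[1.0, -0.0, 0.0], [-0.0, -1.0, -0.0], [0.0, 0.0, -1.0]]
contact_force: [-2.1, 1.2, 3.1]
opening: -0.003
gripper_force: 1.7
```

send_rows(
  moves=[
    {"travel": [0, 0, 1], "angular": [0, 0, 0], "hand": 0},
    {"travel": [0, 0, 1.5], "angular": [0, 0, 0], "hand": 0},
    {"travel": [0, 0, 1.5], "angular": [0, 0, 0], "hand": 0},
  ],
)

```text
time_s: 11.22
eef_pos: [0.6384, -0.1253, 0.1546]
tcp_rot: [[1.0, -0.0, 0.0], [-0.0, -1.0, -0.0], [0.0, 0.0, -1.0]]
contact_force: [-1.2, 0.0, 3.6]
opening: -0.007
gripper_force: 1.8
```

send_rows(
  moves=[
    {"travel": [0, 0, 1], "angular": [0, 0, 0], "hand": 0},
    {"travel": [0, 0, 1], "angular": [0, 0, 0], "hand": 0},
  ],
)

```text
time_s: 11.48
eef_pos: [0.6385, -0.1253, 0.1544]
tcp_rot: [[1.0, -0.0, 0.001], [-0.0, -1.0, -0.0], [0.001, 0.0, -1.0]]
contact_force: [-3.0, 0.3, 8.2]
opening: -0.002
gripper_force: 4.1
```

send_rows(
  moves=[
    {"travel": [0, 0, 0.7], "angular": [0, 0, 0], "hand": 0},
    {"travel": [0, 0, 1.4], "angular": [0, 0, 0], "hand": 0},
    {"travel": [0, 0, 1.4], "angular": [0, 0, 0], "hand": 0},
  ],
)

```text
time_s: 11.85
eef_pos: [0.6386, -0.1253, 0.1543]
tcp_rot: [[1.0, -0.0, 0.001], [-0.0, -1.0, -0.0], [0.001, 0.0, -1.0]]
contact_force: [-4.9, 0.5, 15.8]
opening: 0.002
gripper_force: 7.6
```

send_rows(
  moves=[
    {"travel": [-0.6, 0, 0.5], "angular": [0, 0, 0], "hand": 0},
    {"travel": [-0.6, 0, 0.5], "angular": [0, 0, 0], "hand": 0},
    {"travel": [-0.6, 0, 0.5], "angular": [0, 0, 0], "hand": 0},
    {"travel": [-0.6, 0, 0.5], "angular": [0, 0, 0], "hand": 0},
    {"travel": [-0.6, 0, 0.5], "angular": [0, 0, 0], "hand": 0},
  ],
)

```text
time_s: 12.48
eef_pos: [0.6386, -0.1253, 0.1542]
tcp_rot: [[1.0, -0.0, 0.003], [-0.0, -1.0, -0.0], [0.003, 0.0, -1.0]]
contact_force: [-5.5, 1.3, 16.9]
opening: -0.005
gripper_force: 8.3
```

send_rows(
  moves=[
    {"travel": [0, 0, 0], "angular": [0, 0, 0], "hand": 0},
    {"travel": [0, 0, 0], "angular": [0, 0, 0], "hand": 0},
    {"travel": [0, 0, 0], "angular": [0, 0, 0], "hand": 0},
    {"travel": [0, 0, 0], "angular": [0, 0, 0], "hand": 0},
    {"travel": [0, 0, 0], "angular": [0, 0, 0], "hand": 0},
  ],
)

```text
time_s: 13.1
eef_pos: [0.6385, -0.1253, 0.1542]
tcp_rot: [[1.0, -0.0, 0.003], [-0.0, -1.0, -0.0], [0.003, 0.0, -1.0]]
contact_force: [-4.5, 0.8, 16.5]
opening: 0.002
gripper_force: 8.2
```

send_rows(
  moves=[
    {"travel": [0, 0, -8], "angular": [0, 0, 0], "hand": 0},
    {"travel": [0, 0, -20], "angular": [0, 0, 0], "hand": 0},
    {"travel": [0, 0, -25], "angular": [0, 0, 0], "hand": 0},
    {"travel": [0, 0, -25], "angular": [0, 0, 0], "hand": 0},
    {"travel": [0, 0, -25], "angular": [0, 0, 0], "hand": 0},
    {"travel": [0, 0, -25], "angular": [0, 0, 0], "hand": 0},
  ],
)

```text
time_s: 13.85
eef_pos: [0.6374, -0.1252, 0.1761]
tcp_rot: [[1.0, -0.0, -0.001], [-0.0, -1.0, 0.0], [-0.001, -0.0, -1.0]]
contact_force: [-0.7, 0.7, -0.5]
opening: 0.003
gripper_force: 0.0
```

Run:
```python
from h import *
s=get_state(); print(s['time_s'],s['eef_pos'],s['contact_force'])
a=grab('side','s5.png')['frame']
m=np.hstack([cv2.resize(load('s4.png')['frame'] [200:350,290:440],(400,400)) if 0 else cv2.resize(cv2.imread('pics/s4.png')[200:350,290:440,::-1],(400,400)),cv2.resize(a[200:350,290:440],(400,400))]); cv2.imwrite('pics/m5.png',m[:,:,::-1])
```

```text
13.85 [ 0.63743373 -0.12520597  0.17609494] [-0.71170096  0.72711623 -0.47510564]
```

View pics/m5.png

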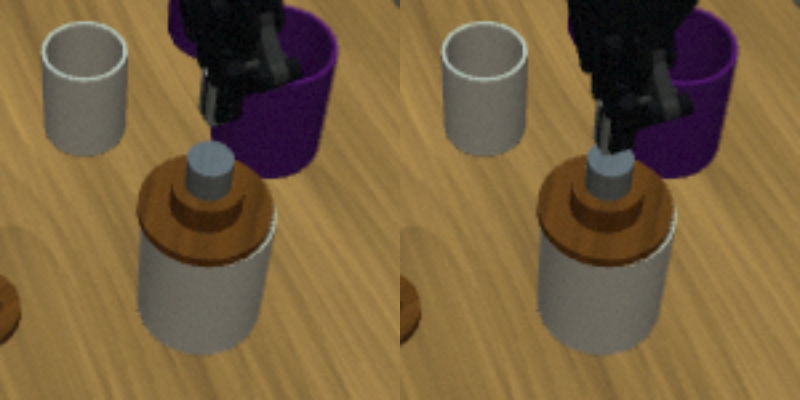

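The plunger is fully up again at (608,160) and nothing has shifted. Second stroke to the same commanded depth.

send_rows(
  moves=[
    {"travel": [0.5, 0, 11], "angular": [0, 0, 0], "hand": 0},
    {"travel": [0.5, 0, 17], "angular": [0, 0, 0], "hand": 0},
    {"travel": [0.5, 0, 21], "angular": [0, 0, 0], "hand": 0},
    {"travel": [0.5, 0, 23], "angular": [0, 0, 0], "hand": 0},
    {"travel": [0.5, 0, 24], "angular": [0, 0, 0], "hand": 0},
    {"travel": [0.5, 0, 25], "angular": [0, 0, 0], "hand": 0},
    {"travel": [0.5, 0, 25], "angular": [0, 0, 0], "hand": 0},
  ],
)

```text
time_s: 14.78
eef_pos: [0.6385, -0.1253, 0.1542]
tcp_rot: [[1.0, -0.0, 0.001], [-0.0, -1.0, -0.0], [0.001, 0.0, -1.0]]
contact_force: [-4.3, 0.5, 15.8]
opening: 0.0
gripper_force: 7.9
```

send_rows(
  moves=[
    {"travel": [0, 0, 0.2], "angular": [0, 0, 0], "hand": 0},
    {"travel": [0, 0, 0.2], "angular": [0, 0, 0], "hand": 0},
    {"travel": [0, 0, 0.2], "angular": [0, 0, 0], "hand": 0},
    {"travel": [0, 0, 0.2], "angular": [0, 0, 0], "hand": 0},
    {"travel": [0, 0, 0.2], "angular": [0, 0, 0], "hand": 0},
    {"travel": [0, 0, 0.2], "angular": [0, 0, 0], "hand": 0},
    {"travel": [0, 0, 0.2], "angular": [0, 0, 0], "hand": 0},
    {"travel": [0, 0, 0.2], "angular": [0, 0, 0], "hand": 0},
    {"travel": [0, 0, 0.2], "angular": [0, 0, 0], "hand": 0},
  ],
)

```text
time_s: 15.9
eef_pos: [0.6385, -0.1253, 0.1541]
tcp_rot: [[1.0, -0.0, 0.002], [-0.0, -1.0, -0.0], [0.002, 0.0, -1.0]]
contact_force: [-4.0, 1.4, 15.5]
opening: 0.007
gripper_force: 8.2
```

send_rows(
  moves=[
    {"travel": [0, 0, -8], "angular": [0, 0, 0], "hand": 0},
    {"travel": [0, 0, -20], "angular": [0, 0, 0], "hand": 0},
    {"travel": [0, 0, -25], "angular": [0, 0, 0], "hand": 0},
    {"travel": [0, 0, -25], "angular": [0, 0, 0], "hand": 0},
    {"travel": [0, 0, -25], "angular": [0, 0, 0], "hand": 0},
    {"travel": [0, 0, -25], "angular": [0, 0, 0], "hand": 0},
    {"travel": [0, 0, -25], "angular": [0, 0, 0], "hand": 0},
  ],
)

```text
time_s: 16.77
eef_pos: [0.6381, -0.1252, 0.1761]
tcp_rot: [[1.0, -0.0, -0.001], [-0.0, -1.0, 0.0], [-0.001, -0.0, -1.0]]
contact_force: [0.0, 0.2, 0.1]
opening: -0.003
gripper_force: 0.0
```

A third stroke for margin, then retreat.

send_rows(
  moves=[
    {"travel": [0, 0, 11], "angular": [0, 0, 0], "hand": 0},
    {"travel": [0, 0, 17], "angular": [0, 0, 0], "hand": 0},
    {"travel": [0, 0, 21], "angular": [0, 0, 0], "hand": 0},
    {"travel": [0, 0, 23], "angular": [0, 0, 0], "hand": 0},
    {"travel": [0, 0, 24], "angular": [0, 0, 0], "hand": 0},
    {"travel": [0, 0, 25.2], "angular": [0, 0, 0], "hand": 0},
    {"travel": [0, 0, 25.2], "angular": [0, 0, 0], "hand": 0},
    {"travel": [0, 0, 25.2], "angular": [0, 0, 0], "hand": 0},
    {"travel": [0, 0, 25.2], "angular": [0, 0, 0], "hand": 0},
    {"travel": [0, 0, 25.2], "angular": [0, 0, 0], "hand": 0},
    {"travel": [0, 0, 25.2], "angular": [0, 0, 0], "hand": 0},
    {"travel": [0, 0, 25.2], "angular": [0, 0, 0], "hand": 0},
    {"travel": [0, 0, 25.2], "angular": [0, 0, 0], "hand": 0},
    {"travel": [0, 0, 25.2], "angular": [0, 0, 0], "hand": 0},
    {"travel": [0, 0, 25.2], "angular": [0, 0, 0], "hand": 0},
  ],
)

```text
time_s: 18.65
eef_pos: [0.6385, -0.1253, 0.154]
tcp_rot: [[1.0, -0.0, 0.002], [-0.0, -1.0, -0.0], [0.002, 0.0, -1.0]]
contact_force: [-4.1, 0.9, 17.0]
opening: 0.003
gripper_force: 8.5
```

send_rows(
  moves=[
    {"travel": [0, 0, -10], "angular": [0, 0, 0], "hand": 0},
    {"travel": [0, 0, -25], "angular": [0, 0, 0], "hand": 0},
    {"travel": [0, 0, -60], "angular": [0, 0, 0], "hand": 0},
    {"travel": [0, 0, -110], "angular": [0, 0, 0], "hand": 0},
    {"travel": [-40, 0, -130], "angular": [0, 0, 0], "hand": 0},
    {"travel": [-90, 0, -130], "angular": [0, 0, 0], "hand": 0},
    {"travel": [-120, 0, -130], "angular": [0, 0, 0], "hand": 0},
    {"travel": [-120, 0, -130], "angular": [0, 0, 0], "hand": 0},
    {"travel": [-120, 0, -130], "angular": [0, 0, 0], "hand": 0},
  ],
)

```text
time_s: 19.77
eef_pos: [0.5191, -0.1252, 0.2816]
tcp_rot: [[1.0, 0.0, 0.001], [0.0, -1.0, -0.0], [0.001, 0.0, -1.0]]
contact_force: [1.0, -0.1, -0.6]
opening: -0.003
gripper_force: 0.0
```

Run:
```python
from h import *
s=get_state(); print(s['time_s'],s['eef_pos'],s['contact_force'])
grab('side','s6.png')
```

```text
19.775 [ 0.51910417 -0.12515007  0.2815967 ] [ 0.97620495 -0.06843347 -0.57945034]
```

View pics/s6.png

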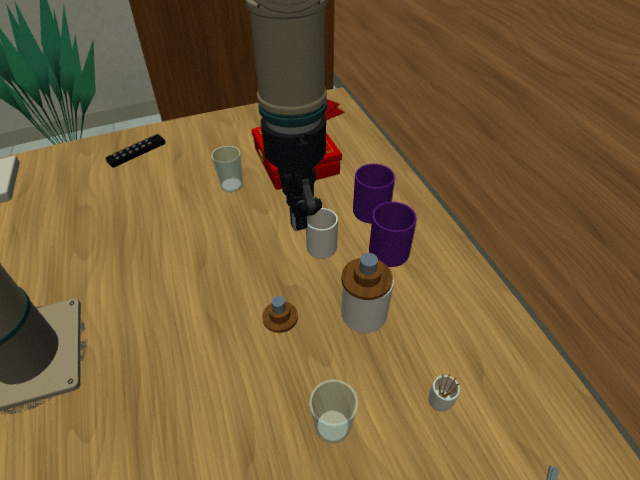

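The wide canister is closed at (367,290) with the plunger up at (369,265), everything else is where it was, and the arm is clear. Handing in.

```bash
python3 -c "
from cell import ticket
print(ticket.close_job())"
```

```text
the job is handed in; nothing more can be done
None
```

The wide lid sits flush on the wide canister, pumped with three full strokes held over a second each at about 16–17 N; the plunger is up, nothing else was moved, and the job was handed in at about 20 s.

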